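Click the PCR rack covers shut and set aside the one whose catch has worn out

TASK

Test the press-button catches on the four tube racks: press each orange button right down with a thumb's force, never hammering it (50 N is far too much), and let go to see whether the cover stays shut. Leave every rack that holds shut standing where it is, and lift any rack whose cover springs up again into the yellow tray, flat on its floor and upright. Do not knock over or shift the other things on the bench.

Things in the scene. Friction and masses are not known exactly. Their poses are not given: they have to be found in the camera images.
- rack_1: one of four tube racks that look alike: blue box 106 x 56 mm, 36 mm high, white-capped tubes inside, 0.15 to 0.25 kg, loose on the bench. Origin: centre of its underside; x towards its hinge end, y across its 56 mm width, z up. A frosted cover 51 mm wide is hinged across the +x end (at x = +53 mm, 37 mm up) and reaches to x = -54 mm; shut, its top is 48 mm up
- rack_2: another rack, same sizes and axes. The covers' hinges are springy: unlatched, a cover stands ajar with its front end about 80 mm up. At the front end a white spring tongue 20 mm wide (out to x = -66 mm, 38 mm up) snaps over the cover's orange lip
- rack_3: another rack, same sizes and axes. From above, beside the cover, a rack can be gripped across its 56 mm width at half its height; gripped 15 mm from the middle towards the hinge, the hand clears the ajar cover
- rack_4: another rack, same sizes and axes as the other three
- button_1 (a point): centre of the top of the orange press button (disc 26 mm across) on the cover of rack_1, 88 mm from the hinge: when shut, at x = -35 mm and 51 mm up in the rack's frame; when ajar, about 76 mm up
- button_2 (a point): centre of the top of the orange press button (disc 26 mm across) on the cover of rack_2, 88 mm from the hinge: when shut, at x = -35 mm and 51 mm up in the rack's frame; when ajar, about 76 mm up
- button_3 (a point): centre of the top of the orange press button (disc 26 mm across) on the cover of rack_3, 88 mm from the hinge: when shut, at x = -35 mm and 51 mm up in the rack's frame; when ajar, about 76 mm up
- button_4 (a point): centre of the top of the orange press button (disc 26 mm across) on the cover of rack_4, 88 mm from the hinge: when shut, at x = -35 mm and 51 mm up in the rack's frame; when ajar, about 76 mm up
- lid_1 (a joint): opening angle of the cover of rack_1, rad: 0 shut, 0.30 fully ajar. A spring lifts it (1 to 2 N at the button). Pressed at the button, a sound catch gives way with a click at 6 to 12 N, the button then 4 to 8 mm above its shut height, and keeps the cover shut; a worn one hardly clicks and the cover springs up when let go. Any of the four may be worn; it does not show beforehand
- lid_2 (a joint): opening angle of the cover of rack_2, rad: 0 shut, 0.30 fully ajar. Same behaviour as lid_1
- lid_3 (a joint): opening angle of the cover of rack_3, rad: 0 shut, 0.30 fully ajar. Same behaviour as lid_1
- lid_4 (a joint): opening angle of the cover of rack_4, rad: 0 shut, 0.30 fully ajar. Same behaviour as lid_1
- catch_1 (a joint): how far the spring tongue of rack_1 is bent outward, rad: 0 upright, 0.22 at most. The lip bends it 0.1 in passing; a sound tongue springs back to 0, a worn one stays bent out
- catch_2 (a joint): how far the spring tongue of rack_2 is bent outward, rad: 0 upright, 0.22 at most. Same behaviour as catch_1
- catch_3 (a joint): how far the spring tongue of rack_3 is bent outward, rad: 0 upright, 0.22 at most. Same behaviour as catch_1
- catch_4 (a joint): how far the spring tongue of rack_4 is bent outward, rad: 0 upright, 0.22 at most. Same behaviour as catch_1
- tray: shallow yellow set-aside tray, fixed to the bench: 170 mm (its x) by 240 mm (its y), rim 14 mm high, walls and floor 4 mm thick; origin at the centre of its underside, on the bench
- table: the white lab bench; its top is the surface z = 0. A thermal cycler, 200 mm high, stands fixed on it more than 450 mm to the right (-y) of the robot's centre line
- tip_box: closed pipette tip box, slate grey with a clear top, 88 x 126 mm, 66 mm high, loose; a bystander; origin at the centre of its underside
- wash_bottle: white squeeze bottle with blue cap and spout, 60 mm across, 156 mm high, loose; a bystander; origin at the centre of its underside
- bench_timer: small white bench timer lying flat, 66 x 66 x 18 mm, loose; a bystander; origin at the centre of its underside
Not all that is in view belongs to the job. What is shaped like the rack_2 but pink is not meant.

How it is judged:
By the outcome, as a careful person would: the job done as asked, in the order asked, and still so for the second after the job is handed in, with the robot touching nothing.
It also fails if it takes over 67 s, if anything falls off the work surface, if the arm or the gripper's body presses on something with over 40 N, if the wrist force passes 120 N, or if a joint passes its speed limit or range.

ROBOT

A 7-joint arm with a two-finger parallel gripper is mounted at the origin on the work surface. World frame = base frame: x ahead of the robot, y to its left, z up, the work surface at z = 0. Lengths are in m, angles in degrees, forces in N, time in s.
With the tool pointing down it reaches from about 0.425 to 0.875 m from the base axis. Payload 4.7 kg.
Tool frame: the origin (TCP) lies at the very end of the fingers, on their centre line; the grasp point (between the pads) lies 19 mm behind it; z points along the fingers, y is the line along which they close (so a half turn about z gives the same grasp; the last joint's range is limited). The gripper opens to 87 mm and grips with 3 to 60 N. Pads are 19 mm wide; open, the fingers measure 117 mm over their backs; the gripper's body (75 mm by 190 mm) begins 51 mm behind the grasp point.
Start: joints at [74.089, 18.392, -4.016, 83.108, 1.295, 78.541, -3.26], TCP at [0.187, -0.623, 0.186] pointing down, gripper open.
Joint ranges: [-163.93, 163.93], [-17.29, 119.83], [-79.2, 71.16], [3.27, 140.29], [-89.18, 269.18], [5.43, 117.66], [-154.24, 154.24]. Speed limits (degrees/s): [147.25, 147.25, 180, 180, 180, 180, 180].

INTERFACE

Orientations are given as [roll, pitch, yaw] about the fixed x, y, z axes, in that order (R = Rz(yaw) Ry(pitch) Rx(roll)).
In Python, from cell import get_obs, eyes, env gives the robot as it stands.
- The arm moves only by the tool servo_tool, never from a script. Its argument "series" is a list that holds one entry, the list of rows, each a list of 7 numbers: the shift along the tool's x, y, z in units of 300 mm (1.0 is 300 mm), then the turn, a rotation vector about the tool's x, y, z in units of pi rad (1.0 is pi rad), then the opening, from 0 (shut) to 1 (fully open). In form: [[[tx, ty, tz, wx, wy, wz, gripper], ...]]. A call has 1 to 12 rows; each row is the pose to reach, as a shift and turn from the pose commanded when the call began, along the tool's axes at that moment, turning the shorter way round; what a row does not reach only later rows make up. A row lasts 1/12 s, in which the tool goes at most 41.7 mm and 7.16 degrees, less where a joint would pass 70% of its speed; a pose out of reach is approached as far as the arm can. A call with a number of a shift or a turn outside -1 to 1 is refused whole. A call with a gripper value outside its range is refused whole. The fingers move at their own pace and stop on an object; "grip_force" is the grip in N (left out, the last holds). Time passes only in rows, so rows that repeat a pose let the fingers close. It gives the time, the measured TCP pose, the force, the opening and the grip force at its end, in the units of the state.
- get_obs(): the state, without advancing time (a new reading comes with each control period).
- eyes.read_camera(name): name is "side" or "top" or "wrist"; returns a dict with "frame" (420x560x3 uint8, red, green, blue), "depth" (420x560 float32, m along the optical axis (not along the pixel's ray), 0 where there is no reading), "fx", "fy", "cx", "cy" (pixels), "origin" and "rotation" of the camera in the world; the wrist camera has in their place "mount" (4x4, takes a point from camera to tool coordinates, whose origin is the TCP and whose axes are the flange's). Camera axes: x right, y down, z forward; pixel columns grow to the right and rows downward; lengths in m; the calibration is good to about 2 mm. A picture is of the moment at which its call begins: read the wrist's pose just before it.
- env.sign_off(): hands the job in; it is judged then, once.
The state is a dict: "time_s": time; "qpos": joint angles; "joint_velocities": joint speeds; "effort": joint torques, N m; "tool_pos": TCP position; "tool_rot": TCP orientation; "force": force on the tool from outside, world axes, zero at the start; "wrist_torque": the same for the moment, N m; "grip_width": finger opening in m; "grasp_force": force on a finger pad.
Only numpy, scipy, OpenCV 4.12 (cv2) and the standard library are available. Lean on these libraries where they do the work, as an engineer would, in place of code of your own. Each camera call takes 0.05 s, during which the arm holds its last target. There are 200 camera calls.

## Working session

There is one attempt and no reset: what is moved stays moved. The work goes in short steps, Python scripts to look and compute and a tool call to move; the robot and the scene stay as the last step left them, time stands still between calls to the robot, and variables do not carry over. Pictures are saved under pics/ and viewed, at most 10 in all, crops included, and the job is handed in when it is done.

Besides the shell and the picture viewer there is one more tool, called after ">>>" by a JSON object that holds its "op" and its "data", one argument or row to a line. servo_tool: Moves the arm, as the interface text tells. Shifts and turns lie within -1 to 1; 1 stands for 300 mm of shift or pi rad of turn. Its arguments: {"type":"object","properties":{"series":{"type":"array"},"grip_force":{"type":"number"}},"required":["series"]}

```bash
ls; mkdir -p pics; python3 - <<'E'
from cell import get_obs, eyes
import cv2, numpy as np, pickle
o=get_obs();print({k:np.round(v,3) for k,v in o.items()})
d={}
for n in("top","side"):
    c=eyes.read_camera(n);d[n]=c;cv2.imwrite(f"pics/{n}0.png",c["frame"][:,:,::-1]);print(n,c["fx"],c["fy"],c["cx"],c["cy"],np.round(c["origin"],4),np.round(c["rotation"],4).tolist())
pickle.dump(d,open("d0.pkl","wb"))
E
```

```text
pics
{'time_s': np.float64(0.0), 'qpos': array([74.091, 18.439, -4.016, 83.173,  1.295, 78.542, -3.262]), 'joint_velocities': array([ 0.042, -0.019,  0.001, -0.076,  0.072, -0.002,  0.038]), 'effort': array([ 0.0000e+00, -4.9129e+01, -4.0400e-01, -3.1253e+01, -6.4000e-02,
        4.4000e-02,  0.0000e+00]), 'tool_pos': array([ 0.187, -0.622,  0.185]), 'tool_rot': array([-1.79891e+02,  6.00000e-03,  1.67180e+01]), 'force': array([-0.496,  0.811, -0.063]), 'wrist_torque': array([ 0.003, -0.044,  0.014]), 'grasp_force': np.float64(0.0), 'grip_width': np.float64(0.087)}
top 403.50220680364595 403.50220680364595 282.3999989299068 208.78926124108114 [0.2531 0.0826 1.2069] [-166.6418, -0.0826, -94.2658]
side 484.66853881556466 484.66853881556466 275.6613139212847 201.1556185768747 [-0.3051  0.824   1.0238] [-130.9064, 0.0578, -133.0314]
```

View pics/top0.png

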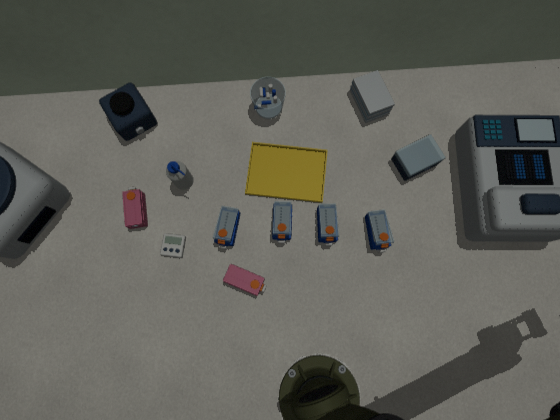

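View pics/side0.png

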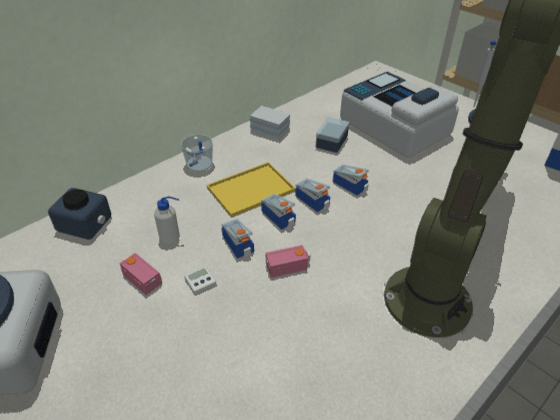

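The top view shows the four blue racks near (227,227), (282,221), (327,223) and (377,230), with their orange buttons on the robot side. The tray is near (286,172). The side view agrees: all covers stand ajar. Two pink decoys are also there.

```bash
cat > h.py <<'E'
import cv2, numpy as np, pickle
from scipy.spatial.transform import Rotation as R
def cloud(c,origin=None,rot=None):
    v,u=np.mgrid[0:420,0:560];z=c["depth"]
    p=np.stack([(u-c["cx"])/c["fx"]*z,(v-c["cy"])/c["fy"]*z,z],-1)
    if origin is None: origin=c["origin"];rot=R.from_euler("xyz",c["rotation"],degrees=True).as_matrix()
    return p@np.asarray(rot).T+origin
def masks(c):
    h=cv2.cvtColor(c["frame"],cv2.COLOR_RGB2HSV);H,S,V=[h[...,i].astype(int) for i in range(3)]
    return dict(orange=(H>4)&(H<17)&(S>170)&(V>110),blue=(H>100)&(H<125)&(S>120)&(V>40),yellow=(H>20)&(H<32)&(S>150)&(V>80))
E
python3 - <<'E'
from h import *
d=pickle.load(open("d0.pkl","rb"))
for n in("top","side"):
    c=d[n];P=cloud(c);m=masks(c)
    for k in m:
        nn,l,s,ce=cv2.connectedComponentsWithStats(m[k].astype(np.uint8))
        for i in range(1,nn):
            if s[i,4]<6: continue
            q=P[l==i];q=q[q[:,2]<.3]
            print(n,k,s[i].tolist(),np.round(ce[i]),"med",np.round(np.median(q,0),4) if len(q) else None, "zmax",np.round(np.percentile(q[:,2],[5,95]),3) if len(q) else None)
# racks by height in top
c=d["top"];P=cloud(c);
print("bench z",np.median(P[300:330,100:200,2]))
for (u,v) in((227,227),(282,221),(327,223),(377,230)):
    w=np.zeros((420,560),bool);w[v-28:v+28,u-21:u+21]=1
    q=P[w&(P[...,2]>.022)&(P[...,2]<.12)]
    r=cv2.minAreaRect(q[:,:2].astype(np.float32)*1000);print(len(q),r)
E
```

```text
top orange [127, 192, 8, 7, 46] [130. 195.] med [0.6024 0.5076 0.0493] zmax [0.046 0.053]
top orange [278, 224, 8, 7, 44] [281. 227.] med [0.4683 0.0683 0.0751] zmax [0.07  0.079]
top orange [326, 226, 8, 7, 40] [329. 229.] med [ 0.4512 -0.068   0.0747] zmax [0.07  0.079]
top orange [219, 229, 8, 7, 42] [222. 232.] med [0.4655 0.237  0.0748] zmax [0.071 0.079]
top orange [380, 233, 8, 7, 45] [384. 236.] med [ 0.4203 -0.2195  0.075 ] zmax [0.071 0.079]
top orange [251, 280, 8, 9, 54] [254. 284.] med [0.3152 0.1562 0.0495] zmax [0.046 0.054]
top orange [260, 284, 3, 6, 7] [261. 287.] med [0.306  0.138  0.0373] zmax [0.034 0.04 ]
top blue [263, 88, 3, 9, 22] [264.  92.] med [0.9125 0.0911 0.0402] zmax [0.035 0.045]
top blue [272, 89, 4, 7, 22] [273.  92.] med [0.8953 0.0618 0.0752] zmax [0.057 0.08 ]
top blue [262, 101, 9, 4, 29] [266. 102.] med [0.8658 0.0865 0.0649] zmax [0.06  0.069]
top blue [514, 154, 12, 25, 169] [519. 166.] med [ 0.5819 -0.6115  0.133 ] zmax [0.129 0.136]
top blue [533, 155, 12, 24, 177] [539. 166.] med [ 0.5746 -0.6649  0.133 ] zmax [0.129 0.137]
top blue [167, 
[... 3037 characters left out ...]
88] [277. 217.] med [0.4658 0.0898 0.0305] zmax [0.01  0.038]
side blue [223, 228, 31, 30, 282] [238. 245.] med [0.4558 0.2539 0.033 ] zmax [0.012 0.039]
side yellow [208, 163, 87, 52, 2341] [249. 188.] med [0.6635 0.0435 0.0046] zmax [0.    0.013]
bench z -0.002079746134915683
774 ((487.2682800292969, 229.7725830078125), (55.39730453491211, 122.55665588378906), 75.1246566772461)
727 ((491.1195068359375, 65.84779357910156), (56.621883392333984, 122.9078369140625), 85.46550750732422)
745 ((475.4567565917969, -68.29354095458984), (55.445030212402344, 122.5141372680664), 87.09938049316406)
822 ((443.1527099609375, -217.1402130126953), (122.75257110595703, 55.942840576171875), 1.810181975364685)
```

```bash
cat >> h.py <<'E'
def plan(xyz,yaw,o=None):
    from cell import get_obs
    o=o or get_obs();Rc=R.from_euler("xyz",o["tool_rot"],degrees=True)
    t=Rc.inv().apply(np.array(xyz)-o["tool_pos"])/.3
    w=(Rc.inv()*R.from_euler("xyz",[180,0,yaw],degrees=True)).as_rotvec()/np.pi
    return np.round(np.r_[t,w],4).tolist()
E
python3 - <<'E'
from h import *
d=pickle.load(open("d0.pkl","rb"));c=d["top"];P=cloud(c);m=masks(c)
y=m["yellow"].astype(np.uint8);n,l,s,ce=cv2.connectedComponentsWithStats(cv2.morphologyEx(y,cv2.MORPH_CLOSE,np.ones((5,5))))
i=1+s[1:,4].argmax();q=P[l==i];print("tray",cv2.minAreaRect((q[:,:2]*1000).astype(np.float32)))
q=P[(P[...,2]>.12)&(P[...,1]<-.4)&(P[...,2]<.25)&(P[...,0]>.3)];print("cycler",q.min(0),q.max(0))
# yaw from blue top-edge points by fitting side wall lines in the rack frame
for (u,v) in((227,227),(282,221),(327,223),(377,230)):
    w=np.zeros((420,560),bool);w[v-28:v+28,u-21:u+21]=1
    k=w&(P[...,2]>.022)&(P[...,2]<.12);q=P[k]
    r=np.array(q[:,:2]);mu=r.mean(0);e=np.linalg.svd(r-mu)[2][0] if 0 else np.linalg.eigh(np.cov(r.T))[1][:,1]
    px=cv2.minAreaRect(np.argwhere(k)[:,::-1].astype(np.float32))
    print("pca",np.degrees(np.arctan2(e[1],e[0])),mu,px)
print(plan([.411,-.220,.22],4))
E
```

```text
tray ((499.50762939453125, 68.31181335449219), (238.8800811767578, 489.7713317871094), 79.40670013427734)
cycler [ 0.38383342 -0.76132328  0.12000149] [ 0.74634662 -0.47783561  0.19992309]
pca 165.8210639197372 [0.48755163 0.22720151] ((225.4293975830078, 226.817626953125), (21.150720596313477, 42.19297409057617), 12.52880859375)
pca 173.77526464054137 [0.49179271 0.06459878] ((281.5, 221.5), (41.0, 19.0), 90.0)
pca 176.4608402854955 [ 0.47466195 -0.06702334] ((327.6773376464844, 223.57923889160156), (41.178489685058594, 20.328622817993164), 87.51044464111328)
pca -177.56471301618103 [ 0.4440378  -0.21423439] ((379.6072998046875, 230.3341522216797), (42.674095153808594, 22.97835922241211), 77.90524291992188)
[1.1013, -1.0685, -0.1147, -0.0005, 0.0001, 0.0707]
```

>>> {"op": "servo_tool", "data": {
  "series": [
    [[0.3,-0.3,-0.12,0,0,0.02,0],[0.9,-0.9,-0.12,0,0,0.07,0],[0.9,-0.9,-0.12,0,0,0.07,0],[0.9,-0.9,-0.12,0,0,0.07,0],[0.9,-0.9,-0.12,0,0,0.07,0],[0.9,-0.9,-0.12,0,0,0.07,0],[0.9,-0.9,-0.12,0,0,0.07,0],[0.9,-0.9,-0.12,0,0,0.07,0],[0.9,-0.9,-0.12,0,0,0.07,0],[0.9,-0.9,-0.12,0,0,0.07,0],[0.9,-0.9,-0.12,0,0,0.07,0]]
  ]
}}

```text
time_s: 1.02
tool_pos: [0.3701, -0.2827, 0.2224]
tool_rot: [180.0, -0.0, 4.6]
force: [-0.1, -0.5, -0.8]
grip_width: 0.0217
grasp_force: 0.0
```

```bash
python3 - <<'E'
from h import *
print(plan([.411,-.220,.092],4))
E
```

```text
[0.1523, -0.1976, 0.4348, 0.0001, -0.0002, 0.0031]
```

>>> {"op": "servo_tool", "data": {
  "series": [
    [[0.15,-0.2,0.1,0,0,0,0],[0.15,-0.2,0.2,0,0,0,0],[0.15,-0.2,0.3,0,0,0,0],[0.15,-0.2,0.38,0,0,0,0],[0.15,-0.2,0.435,0,0,0,0],[0.15,-0.2,0.435,0,0,0,0],[0.15,-0.2,0.435,0,0,0,0]]
  ]
}}

```text
time_s: 1.6
tool_pos: [0.4073, -0.224, 0.0908]
tool_rot: [-179.9, 0.1, 4.0]
force: [0.7, -0.3, 0.5]
grip_width: 0.0007
grasp_force: 0.0
```

```bash
python3 - <<'E'
from h import *
from cell import get_obs,eyes
o=get_obs();c=eyes.read_camera("wrist");cv2.imwrite("pics/w1.png",c["frame"][:,:,::-1]);M=np.array(c["mount"]);print(M.round(3).tolist())
print(o["tool_pos"],o["grip_width"],plan([.411,-.220,.051],4))
T=R.from_euler("xyz",o["tool_rot"],degrees=True).as_matrix()
P=cloud(c,T@M[:3,3]+o["tool_pos"],T@M[:3,:3]);m=masks(c)["orange"]
n,l,s,ce=cv2.connectedComponentsWithStats(m.astype(np.uint8))
for i in range(1,n):
  if s[i,4]>80: q=P[(l==i)&(c["depth"]>0)];print(s[i],np.median(q,0) if len(q) else 0)
E
```

```text
[[0.0, -0.958, -0.285, 0.079], [1.0, 0.0, -0.0, 0.0], [0.0, -0.285, 0.958, -0.199], [0.0, 0.0, 0.0, 1.0]]
[ 0.40725254 -0.22401693  0.09080992] 0.0006502366975112194 [0.0096, -0.0143, 0.137, 0.0001, -0.0001, 0.0001]
[ 44 135  36  34 975] [ 0.4546187  -0.06873135  0.07677188]
[ 54 177  34  13 233] [ 0.43061225 -0.06838966  0.07160501]
[254 191  33  19 414] [ 0.42840246 -0.2190379   0.0752847 ]
```

View pics/w1.png

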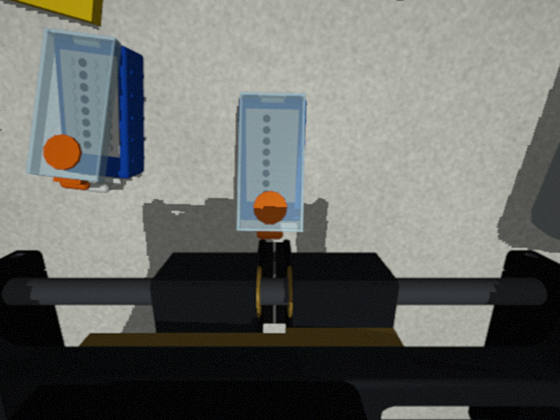

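Wrist view: rack 4's button is at about (270,208), just ahead of the fingertips at (275,250). Rack 3's button is at (62,152). Both agree with the top view, so I'll press slowly.

>>> {"op": "servo_tool", "data": {
  "series": [
    [[0.015,-0.015,0.02,0,0,0,0],[0.015,-0.015,0.035,0,0,0,0],[0.015,-0.015,0.045,0,0,0,0],[0.015,-0.015,0.055,0,0,0,0],[0.015,-0.015,0.065,0,0,0,0],[0.015,-0.015,0.075,0,0,0,0],[0.015,-0.015,0.085,0,0,0,0],[0.015,-0.015,0.09,0,0,0,0],[0.015,-0.015,0.095,0,0,0,0],[0.015,-0.015,0.1,0,0,0,0],[0.015,-0.015,0.1,0,0,0,0]]
  ]
}}

```text
time_s: 2.57
tool_pos: [0.4125, -0.2183, 0.0613]
tool_rot: [-180.0, 0.0, 4.1]
force: [0.2, -0.3, -0.0]
grip_width: 0.0003
grasp_force: 0.0
```

>>> {"op": "servo_tool", "data": {
  "series": [
    [[0,0,0.006,0,0,0,0],[0,0,0.012,0,0,0,0],[0,0,0.018,0,0,0,0],[0,0,0.018,0,0,0,0]]
  ]
}}

```text
time_s: 2.9
tool_pos: [0.4123, -0.2183, 0.0557]
tool_rot: [-180.0, 0.0, 4.1]
force: [0.1, 0.2, 0.0]
grip_width: 0.0005
grasp_force: 0.0
```

```bash
python3 - <<'E'
from h import *
from cell import get_obs,eyes
print(get_obs()["force"])
c=eyes.read_camera("side");P=cloud(c);cv2.imwrite("pics/s1.png",cv2.resize(c["frame"][130:240,250:420,::-1],None,fx=4,fy=4,interpolation=2))
E
```

```text
[0.13948993 0.18113629 0.00932084]
```

View pics/s1.png

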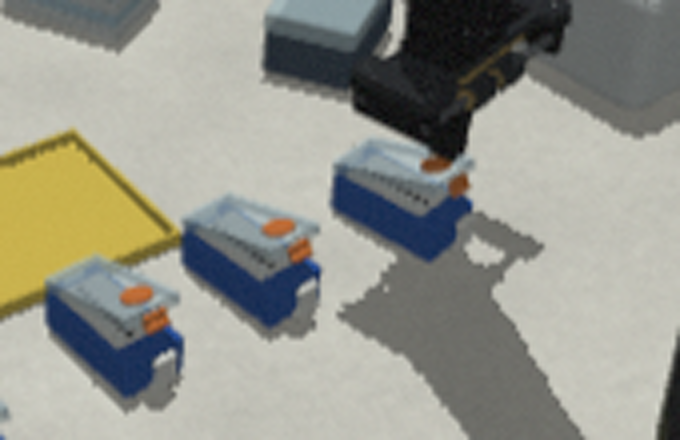

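The finger rests on rack 4's button at crop (440,155), and the cover is partly down. I'll continue in small steps.

>>> {"op": "servo_tool", "data": {
  "series": [
    [[0,0,0.004,0,0,0,0],[0,0,0.008,0,0,0,0],[0,0,0.008,0,0,0,0]]
  ]
}}

```text
time_s: 3.2
tool_pos: [0.4125, -0.2183, 0.0535]
tool_rot: [-180.0, 0.0, 4.1]
force: [-0.4, -0.1, 0.5]
grip_width: 0.0005
grasp_force: 0.0
```

>>> {"op": "servo_tool", "data": {
  "series": [
    [[0,0,0.004,0,0,0,0],[0,0,0.008,0,0,0,0],[0,0,0.008,0,0,0,0]]
  ]
}}

```text
time_s: 3.45
tool_pos: [0.4124, -0.2183, 0.0511]
tool_rot: [-180.0, 0.0, 4.1]
force: [0.4, 0.4, 0.4]
grip_width: 0.0008
grasp_force: 0.0
```

>>> {"op": "servo_tool", "data": {
  "series": [
    [[0,0,0.003,0,0,0,0],[0,0,0.006,0,0,0,0],[0,0,0.006,0,0,0,0]]
  ]
}}

```text
time_s: 3.7
tool_pos: [0.4125, -0.2184, 0.0494]
tool_rot: [-180.0, 0.0, 4.1]
force: [-0.0, 0.3, -0.1]
grip_width: 0.0006
grasp_force: 0.0
```

>>> {"op": "servo_tool", "data": {
  "series": [
    [[0,0,0.003,0,0,0,0],[0,0,0.006,0,0,0,0],[0,0,0.006,0,0,0,0]]
  ]
}}

```text
time_s: 3.95
tool_pos: [0.4125, -0.2183, 0.0475]
tool_rot: [-180.0, 0.0, 4.1]
force: [-0.6, -0.7, 0.4]
grip_width: 0.0005
grasp_force: 0.0
```

```bash
python3 - <<'E'
from h import *
from cell import get_obs,eyes
o=get_obs();print(o["force"],o["tool_pos"])
c=eyes.read_camera("wrist");M=np.array(c["mount"]);cv2.imwrite("pics/w2.png",cv2.resize(c["frame"][60:340,120:440,::-1],None,fx=2,fy=2))
T=R.from_euler("xyz",o["tool_rot"],degrees=True).as_matrix()
P=cloud(c,T@M[:3,3]+o["tool_pos"],T@M[:3,:3])
for u,v in((270,110),(270,130),(270,150),(250,180),(290,180),(270,200),(270,215),(270,230),(275,245),(240,220),(300,220)): print(u,v,P[v,u].round(4))
E
```

```text
[-0.57892569 -0.68712598  0.41429777] [ 0.41246924 -0.21833728  0.04754176]
270 110 [ 0.4979 -0.2098  0.0507]
270 130 [ 0.4858 -0.2107  0.0547]
270 150 [ 0.4737 -0.2115  0.0577]
250 180 [ 0.4546 -0.2002  0.0626]
290 180 [ 0.4566 -0.2254  0.0632]
270 200 [ 0.4436 -0.2137  0.0669]
270 215 [ 0.4346 -0.2144  0.0697]
270 230 [ 0.4263 -0.215   0.0743]
275 245 [ 0.4226 -0.2183  0.0885]
240 220 [ 0.4304 -0.1957  0.071 ]
300 220 [ 0.433  -0.2334  0.0709]
```

View pics/w2.png

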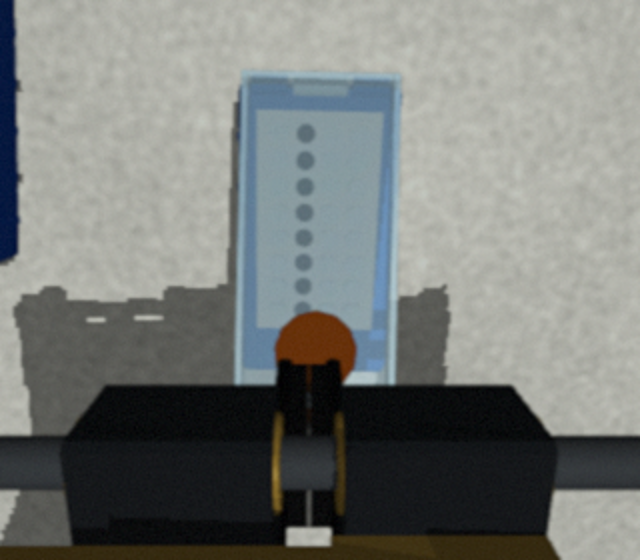

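```bash
python3 - <<'E'
from h import *
from cell import get_obs,eyes
o=get_obs();c=eyes.read_camera("wrist");M=np.array(c["mount"]);print(c["fx"],c["cx"],c["cy"],o["tool_pos"],o["qpos"],o["effort"])
T=R.from_euler("xyz",o["tool_rot"],degrees=True).as_matrix()
P=cloud(c,T@M[:3,3]+o["tool_pos"],T@M[:3,:3])
for u in (266,275,284,292):
  for v in range(222,264,4): print(u,v,P[v,u].round(4),c["frame"][v,u])
E
```

```text
294.6673119024998 273.99654775814946 208.394402790791 [ 0.41255491 -0.21837365  0.04764353] [ 49.24778892   4.3127104  -25.30133337 116.92684767   2.14677453
  59.19961581 -62.96982208] [-6.68707908e-04 -2.92676622e+01 -8.50089323e-01 -2.74531049e+01
 -4.35450242e-02 -5.85521897e-02 -2.54130333e-03]
266 222 [ 0.4313 -0.2122  0.074 ] [102  47   4]
266 226 [ 0.429  -0.2124  0.075 ] [104  50  11]
266 230 [ 0.4262 -0.2125  0.0743] [101  47   8]
266 234 [ 0.4238 -0.2127  0.075 ] [106  53  18]
266 238 [ 0.4219 -0.2129  0.0769] [106  52  16]
266 242 [ 0.4228 -0.213   0.0853] [28 12  5]
266 246 [ 0.4224 -0.2132  0.0903] [ 9 15 10]
266 250 [ 0.422  -0.2133  0.0948] [11 12 14]
266 254 [ 0.4225 -0.2135  0.1011] [10  9 13]
266 258 [ 0.4228 -0.2136  0.1064] [1 0 3]
266 262 [ 0.4227 -0.2137  0.1107] [10 13 11]
275 222 [ 0.4319 -0.2177  0.0744] [98 45  0]
275 226 [ 0.4296 -0.2179  0.0753] [103  50   8]
275 230 [ 0.4271 -0.2181  0.0757] [103  50  12]
275 234 [ 0.4252 -0.2182  0.0776] [100  47   7]
275 238 [ 0.4227 -0.2184  0.0778] [99 45  0]
275 242 [ 0.4233 -0.2183  0.0855] [50 26 13]
275 246 [ 0.4
[... 519 characters left out ...]
 0.0943] [4 4 5]
284 250 [ 0.4254 -0.223   0.1006] [6 6 2]
284 254 [ 0.4248 -0.2229  0.1043] [4 8 7]
284 258 [ 0.4247 -0.2228  0.109 ] [0 4 1]
284 262 [ 0.4231 -0.2229  0.1103] [8 8 8]
292 222 [ 0.4313 -0.2286  0.0706] [104  86  75]
292 226 [ 0.4301 -0.2284  0.0746] [102  47   7]
292 230 [ 0.4277 -0.2286  0.0754] [106  51  14]
292 234 [ 0.4255 -0.2287  0.0765] [105  51  13]
292 238 [ 0.4234 -0.2289  0.0777] [101  49  10]
292 242 [ 0.4208 -0.2291  0.078 ] [102  45   4]
292 246 [ 0.4182 -0.2293  0.0781] [102  46  11]
292 250 [ 0.415  -0.2296  0.077 ] [140 136 129]
292 254 [ 0.4514 -0.2215  0.1605] [3 6 6]
292 258 [ 0.4516 -0.2213  0.1639] [ 0  4 10]
292 262 [ 0.4514 -0.2212  0.1661] [10 10 13]
```

The camera shows the cover still fully ajar. The visible fingertips end about 32 mm above the reported TCP, just over the button, with the first edge at row 240. Force will tell where contact really is, so I'll keep going gently.

>>> {"op": "servo_tool", "data": {
  "series": [
    [[0,0,0.006,0,0,0,0],[0,0,0.012,0,0,0,0],[0,0,0.018,0,0,0,0],[0,0,0.024,0,0,0,0],[0,0,0.024,0,0,0,0]]
  ]
}}

```text
time_s: 4.47
tool_pos: [0.4123, -0.2184, 0.0401]
tool_rot: [-180.0, 0.0, 4.1]
force: [0.4, 0.1, 0.3]
grip_width: 0.0004
grasp_force: 0.4
```

>>> {"op": "servo_tool", "data": {
  "series": [
    [[0,0,0.006,0,0,0,0],[0,0,0.012,0,0,0,0],[0,0,0.018,0,0,0,0],[0,0,0.018,0,0,0,0]]
  ]
}}

```text
time_s: 4.8
tool_pos: [0.4124, -0.2183, 0.0347]
tool_rot: [-180.0, 0.0, 4.1]
force: [-0.1, -0.4, 1.2]
grip_width: 0.0003
grasp_force: 0.4
```

>>> {"op": "servo_tool", "data": {
  "series": [
    [[0,0,0.006,0,0,0,0],[0,0,0.012,0,0,0,0],[0,0,0.018,0,0,0,0],[0,0,0.018,0,0,0,0]]
  ]
}}

```text
time_s: 5.13
tool_pos: [0.4125, -0.2184, 0.0294]
tool_rot: [-180.0, 0.0, 4.1]
force: [-0.7, -0.1, 0.9]
grip_width: 0.0007
grasp_force: 0.5
```

>>> {"op": "servo_tool", "data": {
  "series": [
    [[0,0,0.006,0,0,0,0],[0,0,0.012,0,0,0,0],[0,0,0.012,0,0,0,0]]
  ]
}}

```text
time_s: 5.38
tool_pos: [0.4125, -0.2184, 0.0258]
tool_rot: [-180.0, 0.0, 4.1]
force: [-0.1, -0.5, 0.6]
grip_width: 0.0003
grasp_force: 0.5
```

```bash
cat >> h.py <<'E'
def wrist():
    from cell import get_obs,eyes
    o=get_obs();c=eyes.read_camera("wrist");M=np.array(c["mount"])
    T=R.from_euler("xyz",o["tool_rot"],degrees=True).as_matrix()
    return o,c,cloud(c,T@M[:3,3]+o["tool_pos"],T@M[:3,:3])
E
python3 - <<'E'
from h import *
o,c,P=wrist();print(o["force"],o["tool_pos"])
for v in range(60,260,10): print(v,P[v,262].round(4),P[v,275].round(4),c["frame"][v,275])
E
```

```text
[-0.12624511 -0.46198157  0.62284175] [ 0.41252206 -0.21839492  0.02582934]
60 [ 0.531  -0.2017  0.0012] [ 5.318e-01 -2.106e-01  3.000e-04] [179 179 172]
70 [ 0.5247 -0.2021  0.0012] [ 0.5256 -0.2111 -0.    ] [179 180 171]
80 [ 0.5185 -0.2024 -0.0007] [ 5.191e-01 -2.115e-01  2.000e-04] [179 180 172]
90 [ 0.512  -0.2028 -0.0008] [ 5.126e-01 -2.120e-01 -3.000e-04] [176 175 168]
100 [ 0.5023 -0.2053  0.0493] [ 0.5028 -0.2126  0.0491] [117 138 145]
110 [ 0.4969 -0.2057  0.0501] [ 0.4975 -0.213   0.0493] [103 131 157]
120 [ 0.4915 -0.206   0.05  ] [ 0.4921 -0.2134  0.0489] [143 161 167]
130 [ 0.486  -0.2063  0.0493] [ 0.4866 -0.2138  0.0497] [ 97 116 124]
140 [ 0.4806 -0.2067  0.0515] [ 0.4811 -0.2142  0.0513] [ 98 117 123]
150 [ 0.475  -0.2071  0.0524] [ 0.4755 -0.2146  0.0515] [139 155 161]
160 [ 0.4694 -0.2075  0.0532] [ 0.4699 -0.215   0.0527] [109 127 133]
170 [ 0.4634 -0.2078  0.0522] [ 0.4641 -0.2154  0.0531] [ 96 116 124]
180 [ 0.4576 -0.2082  0.053 ] [ 0.4582 -0.2158  0.0534] [135 153 159]
190 [ 0.452  -0.2086  0.0549] [ 0.4524 -0.2163  0.0542] [139 156 161]
200 [ 0.4457 -0.2089  0.054 ] [ 0.4464 -0.2167  0.0548] [105 124 133]
210 [ 0.4397 -0.2093  0.0549] [ 0.44   -0.2172  0.054 ] [114 133 141]
220 [ 0.4335 -0.2097  0.0553] [ 0.4344 -0.2176  0.0564] [135 152 158]
230 [ 0.4276 -0.2101  0.0568] [ 0.4293 -0.2179  0.0599] [97 44  6]
240 [ 0.4243 -0.2106  0.0645] [ 0.4232 -0.2184  0.0606] [92 38  0]
250 [ 0.4245 -0.2112  0.0788] [ 0.423  -0.2183  0.0745] [31 16  8]
```

The cover is now about 0.1 rad from shut and the button is 60 mm up, so the fingertip is 34 mm above the reported TCP. About 9 mm remain.

>>> {"op": "servo_tool", "data": {
  "series": [
    [[0,0,0.004,0,0,0,0],[0,0,0.008,0,0,0,0],[0,0,0.008,0,0,0,0]]
  ]
}}

```text
time_s: 5.68
tool_pos: [0.4126, -0.2185, 0.0237]
tool_rot: [180.0, 0.0, 4.1]
force: [-0.7, 0.3, 2.5]
grip_width: 0.0003
grasp_force: 1.1
```

>>> {"op": "servo_tool", "data": {
  "series": [
    [[0,0,0.004,0,0,0,0],[0,0,0.008,0,0,0,0],[0,0,0.008,0,0,0,0]]
  ]
}}

```text
time_s: 5.93
tool_pos: [0.4121, -0.2186, 0.0215]
tool_rot: [180.0, 0.1, 4.1]
force: [-2.7, -0.8, 3.2]
grip_width: 0.0005
grasp_force: 2.0
```

>>> {"op": "servo_tool", "data": {
  "series": [
    [[0,0,0.004,0,0,0,0],[0,0,0.008,0,0,0,0],[0,0,0.008,0,0,0,0]]
  ]
}}

```text
time_s: 6.18
tool_pos: [0.4121, -0.2186, 0.0189]
tool_rot: [180.0, 0.0, 4.1]
force: [-2.2, -0.0, 2.0]
grip_width: 0.0
grasp_force: 1.2
```

>>> {"op": "servo_tool", "data": {
  "series": [
    [[0,0,0.004,0,0,0,0],[0,0,0.006,0,0,0,0],[0,0,0.006,0,0,0,0]]
  ]
}}

```text
time_s: 6.43
tool_pos: [0.4129, -0.2182, 0.0168]
tool_rot: [-180.0, -0.0, 4.1]
force: [-0.1, 0.5, -0.1]
grip_width: 0.0007
grasp_force: 0.0
```

>>> {"op": "servo_tool", "data": {
  "series": [
    [[0,0,0.003,0,0,0,0],[0,0,0.003,0,0,0,0]]
  ]
}}

```text
time_s: 6.6
tool_pos: [0.4128, -0.2181, 0.0159]
tool_rot: [-180.0, -0.0, 4.1]
force: [-0.4, -0.2, -0.5]
grip_width: 0.0006
grasp_force: 0.0
```

>>> {"op": "servo_tool", "data": {
  "series": [
    [[0,0,0.003,0,0,0,0],[0,0,0.003,0,0,0,0]]
  ]
}}

```text
time_s: 6.77
tool_pos: [0.4127, -0.2182, 0.0151]
tool_rot: [-180.0, -0.0, 4.1]
force: [-0.8, 0.3, 0.4]
grip_width: 0.0002
grasp_force: 0.0
```

>>> {"op": "servo_tool", "data": {
  "series": [
    [[0,0,0.003,0,0,0,0],[0,0,0.003,0,0,0,0]]
  ]
}}

```text
time_s: 6.93
tool_pos: [0.4127, -0.2184, 0.0145]
tool_rot: [180.0, -0.0, 4.1]
force: [-0.7, 1.4, 1.7]
grip_width: 0.0005
grasp_force: 0.8
```

```bash
python3 - <<'E'
from h import *
o,c,P=wrist();print(o["force"],o["tool_pos"])
for v in range(100,260,10): print(v,P[v,262].round(4),P[v,275].round(4),c["frame"][v,275])
E
```

```text
[-0.68561707  1.43628951  1.7274023 ] [ 0.41271819 -0.21835231  0.01453933]
100 [ 0.5018 -0.2057  0.0485] [ 0.5023 -0.2126  0.0482] [129 151 162]
110 [ 0.4968 -0.206   0.0484] [ 0.4973 -0.2129  0.0488] [104 130 156]
120 [ 0.4917 -0.2063  0.0479] [ 0.4922 -0.2133  0.0488] [136 156 159]
130 [ 0.4866 -0.2066  0.048 ] [ 0.4871 -0.2137  0.0485] [ 93 113 120]
140 [ 0.4813 -0.207   0.0486] [ 0.4818 -0.2141  0.0484] [102 118 128]
150 [ 0.4759 -0.2073  0.0486] [ 0.4763 -0.2145  0.0474] [134 152 157]
160 [ 0.4704 -0.2076  0.0483] [ 0.471  -0.2148  0.0485] [ 91 106 118]
170 [ 0.4648 -0.208   0.0484] [ 0.4652 -0.2153  0.0476] [124 141 148]
180 [ 0.459  -0.2083  0.0479] [ 0.4599 -0.2157  0.0495] [135 152 157]
190 [ 0.4533 -0.2086  0.0481] [ 0.4539 -0.2161  0.0483] [ 92 111 119]
200 [ 0.4471 -0.209   0.0472] [ 0.4478 -0.2165  0.048 ] [119 137 143]
210 [ 0.4414 -0.2094  0.0487] [ 0.442  -0.217   0.0489] [132 150 158]
220 [ 0.435  -0.2097  0.0478] [ 0.4357 -0.2174  0.0482] [124 141 149]
230 [ 0.429  -0.2101  0.0486] [ 0.4294 -0.2179  0.0484] [107 128 135]
240 [ 0.4244 -0.2106  0.053 ] [ 0.4238 -0.2183  0.0502] [92 42  8]
250 [ 0.4239 -0.2111  0.0657] [ 0.4231 -0.2183  0.0629] [34 16  8]
```

>>> {"op": "servo_tool", "data": {
  "series": [
    [[0,0,0.002,0,0,0,0],[0,0,0.004,0,0,0,0],[0,0,0.004,0,0,0,0]]
  ]
}}

```text
time_s: 7.23
tool_pos: [0.4126, -0.2185, 0.014]
tool_rot: [180.0, 0.0, 4.1]
force: [-2.4, 1.8, 9.7]
grip_width: 0.0004
grasp_force: 4.5
```

>>> {"op": "servo_tool", "data": {
  "series": [
    [[0,0,0.003,0,0,0,0],[0,0,0.003,0,0,0,0],[0,0,-0.03,0,0,0,0],[0,0,-0.13,0,0,0,0],[0,0,-0.2,0,0,0,0],[0,0,-0.2,0,0,0,0],[0,0,-0.2,0,0,0,0]]
  ]
}}

```text
time_s: 7.82
tool_pos: [0.4137, -0.2191, 0.0745]
tool_rot: [179.9, -0.1, 4.1]
force: [-0.3, 0.5, -0.4]
grip_width: 0.0006
grasp_force: 0.0
```

```bash
python3 - <<'E'
from h import *
o,c,P=wrist();print(o["force"],o["tool_pos"])
m=masks(c)["orange"];n,l,s,ce=cv2.connectedComponentsWithStats(m.astype(np.uint8))
for i in range(1,n):
  if s[i,4]>80: print(s[i],np.median(P[l==i],0).round(4))
for v in range(100,240,20): print(v,P[v,275].round(4))
print(plan([.444,-.068,.058],-3))
E
```

```text
[-0.30743939  0.51462555 -0.43506551] [ 0.41365792 -0.21913248  0.07450255]
[  34  146   39   37 1123] [ 0.4547 -0.0688  0.0769]
[ 45 191  37  13 252] [ 0.4309 -0.0684  0.072 ]
100 [ 0.5104 -0.2133 -0.0006]
120 [ 0.4934 -0.2143  0.0482]
140 [ 0.4791 -0.2154  0.0478]
160 [ 0.4644 -0.2164  0.0491]
180 [ 0.4488 -0.2176  0.0477]
200 [ 0.4331 -0.2187  0.0489]
220 [ 0.4172 -0.2198  0.0508]
[0.1404, -0.493, 0.0506, 0.0002, -0.0001, 0.0395]
```

Rack 4 holds shut (cover flat at 48 mm after release). Next is rack 3.

>>> {"op": "servo_tool", "data": {
  "series": [
    [[0.14,-0.493,0.03,0,0,0.04,0],[0.14,-0.493,0.03,0,0,0.04,0],[0.14,-0.493,0.03,0,0,0.04,0],[0.14,-0.493,0.05,0,0,0.04,0],[0.14,-0.493,0.05,0,0,0.04,0],[0.14,-0.493,0.08,0,0,0.04,0],[0.14,-0.493,0.1,0,0,0.04,0],[0.14,-0.493,0.115,0,0,0.04,0],[0.14,-0.493,0.13,0,0,0.04,0],[0.14,-0.493,0.145,0,0,0.04,0],[0.14,-0.493,0.155,0,0,0.04,0],[0.14,-0.493,0.155,0,0,0.04,0]]
  ]
}}

```text
time_s: 8.87
tool_pos: [0.4434, -0.0685, 0.026]
tool_rot: [180.0, 0.1, -3.1]
force: [0.1, -0.5, 1.0]
grip_width: 0.0005
grasp_force: 0.5
```

Now I'll go through the catch, 1 mm per row, down to about 0.0155.

>>> {"op": "servo_tool", "data": {
  "series": [
    [[0,0,0.004,0,0,0,0],[0,0,0.008,0,0,0,0],[0,0,0.012,0,0,0,0],[0,0,0.015,0,0,0,0]]
  ]
}}

```text
time_s: 9.2
tool_pos: [0.4438, -0.068, 0.0223]
tool_rot: [180.0, 0.0, -3.1]
force: [-1.7, -0.0, 1.9]
grip_width: 0.0008
grasp_force: 0.9
```

>>> {"op": "servo_tool", "data": {
  "series": [
    [[0,0,0.003,0,0,0,0],[0,0,0.006,0,0,0,0]]
  ]
}}

```text
time_s: 9.37
tool_pos: [0.444, -0.0679, 0.0205]
tool_rot: [180.0, -0.0, -3.1]
force: [-0.3, -0.3, 1.3]
grip_width: 0.0007
grasp_force: 0.8
```

>>> {"op": "servo_tool", "data": {
  "series": [
    [[0,0,0.004,0,0,0,0],[0,0,0.008,0,0,0,0],[0,0,0.012,0,0,0,0],[0,0,0.012,0,0,0,0]]
  ]
}}

```text
time_s: 9.7
tool_pos: [0.4438, -0.0678, 0.0166]
tool_rot: [-180.0, 0.0, -3.1]
force: [-1.0, -0.5, 1.8]
grip_width: 0.0005
grasp_force: 0.6
```

>>> {"op": "servo_tool", "data": {
  "series": [
    [[0,0,0.003,0,0,0,0],[0,0,0.006,0,0,0,0],[0,0,0.006,0,0,0,0]]
  ]
}}

```text
time_s: 9.95
tool_pos: [0.4439, -0.0678, 0.0149]
tool_rot: [-180.0, 0.0, -3.1]
force: [-2.0, 0.5, 1.5]
grip_width: 0.0007
grasp_force: 0.8
```

>>> {"op": "servo_tool", "data": {
  "series": [
    [[0,0,0.003,0,0,0,0],[0,0,0.005,0,0,0,0],[0,0,0.005,0,0,0,0]]
  ]
}}

```text
time_s: 10.2
tool_pos: [0.4438, -0.0678, 0.0141]
tool_rot: [180.0, 0.0, -3.1]
force: [-3.4, 0.9, 8.8]
grip_width: 0.0002
grasp_force: 4.2
```

>>> {"op": "servo_tool", "data": {
  "series": [
    [[0,0,0.004,0,0,0,0],[0,0,0.004,0,0,0,0],[0,0,-0.03,0,0,0,0],[0,0,-0.13,0,0,0,0],[0,0,-0.2,0,0,0,0],[0,0,-0.2,0,0,0,0],[0,0,-0.2,0,0,0,0]]
  ]
}}

```text
time_s: 10.78
tool_pos: [0.4452, -0.0682, 0.0747]
tool_rot: [179.9, -0.2, -3.1]
force: [-0.0, -0.3, -0.1]
grip_width: 0.0006
grasp_force: 0.0
```

```bash
python3 - <<'E'
from h import *
o,c,P=wrist();print(o["force"],o["tool_pos"])
m=masks(c)["orange"];n,l,s,ce=cv2.connectedComponentsWithStats(m.astype(np.uint8))
for i in range(1,n):
  if s[i,4]>80: print(s[i],np.median(P[l==i],0).round(4))
for v in range(100,240,20): print(v,P[v,275].round(4))
print(plan([.462,.069,.058],-5))
E
```

```text
[-0.00443115 -0.3444503  -0.07047184] [ 0.44517508 -0.06823421  0.07472445]
[  61  193   36   35 1003] [0.4722 0.0668 0.0768]
[259 206  27  10 165] [ 0.4632 -0.0679  0.0742]
[257 217  27  14 119] [ 0.4557 -0.0661  0.0764]
[445 234  31  28 668] [ 0.4164 -0.2195  0.051 ]
[ 72 236  35   7 176] [0.4486 0.0693 0.0721]
100 [ 0.5418 -0.0744  0.0024]
120 [ 0.5249 -0.0733  0.0517]
140 [ 0.5112 -0.0725  0.0573]
160 [ 0.4972 -0.0718  0.0599]
180 [ 0.4838 -0.071   0.0659]
200 [ 0.4698 -0.0703  0.0688]
220 [ 0.4568 -0.0696  0.0754]
[0.0354, -0.4594, 0.0516, 0.0002, -0.0002, 0.0106]
```

Rack 3 springs up again, so its catch is worn. Rack 4's button is still at 51 mm. Now rack 2.

>>> {"op": "servo_tool", "data": {
  "series": [
    [[0.042,-0.455,0.03,0,0,0.01,0],[0.042,-0.455,0.03,0,0,0.01,0],[0.042,-0.455,0.03,0,0,0.01,0],[0.042,-0.455,0.05,0,0,0.01,0],[0.042,-0.455,0.05,0,0,0.01,0],[0.042,-0.455,0.08,0,0,0.01,0],[0.042,-0.455,0.1,0,0,0.01,0],[0.042,-0.455,0.115,0,0,0.01,0],[0.042,-0.455,0.13,0,0,0.01,0],[0.042,-0.455,0.145,0,0,0.01,0],[0.042,-0.455,0.155,0,0,0.01,0],[0.042,-0.455,0.155,0,0,0.01,0]]
  ]
}}

```text
time_s: 11.83
tool_pos: [0.4636, 0.0671, 0.0264]
tool_rot: [180.0, 0.0, -4.9]
force: [-0.7, -0.9, 1.3]
grip_width: 0.0001
grasp_force: 0.5
```

>>> {"op": "servo_tool", "data": {
  "series": [
    [[0,0,0.004,0,0,0,0],[0,0,0.008,0,0,0,0],[0,0,0.012,0,0,0,0],[0,0,0.015,0,0,0,0]]
  ]
}}

```text
time_s: 12.17
tool_pos: [0.4639, 0.0677, 0.023]
tool_rot: [180.0, -0.0, -4.9]
force: [-3.2, -0.9, 8.8]
grip_width: 0.0002
grasp_force: 4.5
```

>>> {"op": "servo_tool", "data": {
  "series": [
    [[0,0,0.003,0,0,0,0],[0,0,0.006,0,0,0,0]]
  ]
}}

```text
time_s: 12.33
tool_pos: [0.4638, 0.0678, 0.0219]
tool_rot: [179.9, 0.0, -4.9]
force: [-6.5, 0.1, 14.4]
grip_width: 0.0003
grasp_force: 7.3
```

>>> {"op": "servo_tool", "data": {
  "series": [
    [[0,0,0.004,0,0,0,0],[0,0,0.008,0,0,0,0],[0,0,0.012,0,0,0,0],[0,0,0.012,0,0,0,0]]
  ]
}}

```text
time_s: 12.67
tool_pos: [0.4639, 0.0679, 0.0172]
tool_rot: [180.0, -0.0, -4.9]
force: [1.6, -0.4, -0.0]
grip_width: 0.0002
grasp_force: 0.0
```

>>> {"op": "servo_tool", "data": {
  "series": [
    [[0,0,0.003,0,0,0,0],[0,0,0.006,0,0,0,0],[0,0,0.007,0,0,0,0]]
  ]
}}

```text
time_s: 12.92
tool_pos: [0.4639, 0.0678, 0.0148]
tool_rot: [-180.0, -0.0, -4.9]
force: [-1.4, -0.2, 1.9]
grip_width: 0.0005
grasp_force: 0.9
```

>>> {"op": "servo_tool", "data": {
  "series": [
    [[0,0,0.003,0,0,0,0],[0,0,0.005,0,0,0,0],[0,0,0.005,0,0,0,0]]
  ]
}}

```text
time_s: 13.17
tool_pos: [0.4637, 0.0679, 0.0141]
tool_rot: [180.0, 0.0, -4.9]
force: [-4.1, -0.4, 8.7]
grip_width: 0.0003
grasp_force: 4.4
```

>>> {"op": "servo_tool", "data": {
  "series": [
    [[0,0,0.004,0,0,0,0],[0,0,0.004,0,0,0,0],[0,0,-0.03,0,0,0,0],[0,0,-0.13,0,0,0,0],[0,0,-0.2,0,0,0,0],[0,0,-0.2,0,0,0,0],[0,0,-0.2,0,0,0,0]]
  ]
}}

```text
time_s: 13.75
tool_pos: [0.465, 0.0676, 0.0746]
tool_rot: [180.0, -0.2, -4.9]
force: [0.0, -0.3, -0.3]
grip_width: 0.0004
grasp_force: 0.0
```

```bash
python3 - <<'E'
from h import *
o,c,P=wrist();print(o["force"],o["tool_pos"])
m=masks(c)["orange"];n,l,s,ce=cv2.connectedComponentsWithStats(m.astype(np.uint8))
for i in range(1,n):
  if s[i,4]>80: print(s[i],np.median(P[l==i],0).round(4))
for v in range(100,240,20): print(v,P[v,275].round(4))
print(plan([.460,.238,.058],-15))
E
```

```text
[ 0.02349367 -0.30118931 -0.3331093 ] [0.46500261 0.06760453 0.07463296]
[446 217  35  35 943] [ 0.4551 -0.0672  0.0767]
[ 25 233  36  34 711] [0.4713 0.2334 0.0761]
[437 259  33   6 129] [ 0.4316 -0.0646  0.0725]
100 [0.5614 0.0585 0.0009]
120 [0.5446 0.0601 0.0487]
140 [0.5304 0.0613 0.0495]
160 [0.5156 0.0625 0.0491]
180 [0.5002 0.0638 0.0485]
200 [0.4841 0.0652 0.0481]
220 [0.4684 0.0665 0.0508]
[-0.0613, -0.5652, 0.0513, 0.0001, -0.0002, 0.0562]
```

Rack 2 holds. Now rack 1.

>>> {"op": "servo_tool", "data": {
  "series": [
    [[-0.057,-0.562,0.03,0,0,0.056,0],[-0.057,-0.562,0.03,0,0,0.056,0],[-0.057,-0.562,0.03,0,0,0.056,0],[-0.057,-0.562,0.04,0,0,0.056,0],[-0.057,-0.562,0.05,0,0,0.056,0],[-0.057,-0.562,0.06,0,0,0.056,0],[-0.057,-0.562,0.1,0,0,0.056,0],[-0.057,-0.562,0.115,0,0,0.056,0],[-0.057,-0.562,0.13,0,0,0.056,0],[-0.057,-0.562,0.145,0,0,0.056,0],[-0.057,-0.562,0.155,0,0,0.056,0],[-0.057,-0.562,0.155,0,0,0.056,0]]
  ]
}}

```text
time_s: 14.8
tool_pos: [0.4612, 0.2358, 0.0264]
tool_rot: [179.9, 0.0, -15.0]
force: [0.2, -0.5, 1.9]
grip_width: 0.0003
grasp_force: 0.5
```

>>> {"op": "servo_tool", "data": {
  "series": [
    [[0,0,0.004,0,0,0,0],[0,0,0.008,0,0,0,0],[0,0,0.012,0,0,0,0],[0,0,0.015,0,0,0,0]]
  ]
}}

```text
time_s: 15.13
tool_pos: [0.4613, 0.2372, 0.023]
tool_rot: [180.0, -0.0, -15.0]
force: [-2.1, -1.6, 8.3]
grip_width: 0.001
grasp_force: 4.0
```

>>> {"op": "servo_tool", "data": {
  "series": [
    [[0,0,0.003,0,0,0,0],[0,0,0.006,0,0,0,0]]
  ]
}}

```text
time_s: 15.3
tool_pos: [0.4612, 0.2373, 0.0219]
tool_rot: [180.0, -0.0, -15.0]
force: [-4.4, -2.8, 13.9]
grip_width: 0.0005
grasp_force: 6.5
```

>>> {"op": "servo_tool", "data": {
  "series": [
    [[0,0,0.004,0,0,0,0],[0,0,0.008,0,0,0,0],[0,0,0.012,0,0,0,0],[0,0,0.012,0,0,0,0]]
  ]
}}

```text
time_s: 15.63
tool_pos: [0.4603, 0.2375, 0.0176]
tool_rot: [179.9, 0.1, -14.9]
force: [-3.3, -0.9, 4.5]
grip_width: 0.0005
grasp_force: 2.8
```

>>> {"op": "servo_tool", "data": {
  "series": [
    [[0,0,0.003,0,0,0,0],[0,0,0.006,0,0,0,0],[0,0,0.007,0,0,0,0]]
  ]
}}

```text
time_s: 15.88
tool_pos: [0.4612, 0.2374, 0.0148]
tool_rot: [-180.0, -0.0, -15.0]
force: [-1.8, 0.1, 0.7]
grip_width: 0.0005
grasp_force: 0.8
```

>>> {"op": "servo_tool", "data": {
  "series": [
    [[0,0,0.003,0,0,0,0],[0,0,0.004,0,0,0,0],[0,0,0.004,0,0,0,0]]
  ]
}}

```text
time_s: 16.13
tool_pos: [0.4611, 0.2375, 0.0143]
tool_rot: [180.0, 0.0, -15.0]
force: [-2.5, -0.2, 5.6]
grip_width: 0.0004
grasp_force: 3.1
```

>>> {"op": "servo_tool", "data": {
  "series": [
    [[0,0,0.006,0,0,0,0],[0,0,0.006,0,0,0,0],[0,0,-0.03,0,0,0,0],[0,0,-0.13,0,0,0,0],[0,0,-0.3,0,0,0,1],[0,0,-0.35,0,0,0,1],[0,0,-0.35,0,0,0,1],[0,0,-0.35,0,0,0,1],[0,0,-0.35,0,0,0,1]]
  ]
}}

```text
time_s: 16.88
tool_pos: [0.4608, 0.2366, 0.118]
tool_rot: [179.9, 0.0, -15.0]
force: [0.1, -0.5, -0.1]
grip_width: 0.0262
grasp_force: 0.0
```

```bash
python3 - <<'E'
from h import *
from cell import eyes
o,c,P=wrist();print(o["force"],o["tool_pos"])
m=masks(c)["orange"];n,l,s,ce=cv2.connectedComponentsWithStats(m.astype(np.uint8))
for i in range(1,n):
  if s[i,4]>80: print(s[i],np.median(P[l==i],0).round(4))
for v in range(100,240,20): print(v,P[v,275].round(4))
c=eyes.read_camera("top");pickle.dump(c,open("t1.pkl","wb"));P=cloud(c);m=masks(c)
n,l,s,ce=cv2.connectedComponentsWithStats(m["orange"].astype(np.uint8))
for i in range(1,n):
  if s[i,4]>6: print("top",np.median(P[l==i],0).round(4))
y=m["yellow"].astype(np.uint8);q=P[(y>0)&(P[...,2]<.03)&(P[...,0]>.55)&(P[...,0]<.8)&(abs(P[...,1]-.04)<.16)]
print("tray",cv2.minAreaRect((q[:,:2]*1000).astype(np.float32)),q[:,2].min())
def ray(px,z):
    Rm=R.from_euler("xyz",c["rotation"],degrees=True).as_matrix();d=Rm@[(px[0]-c["cx"])/c["fx"],(px[1]-c["cy"])/c["fy"],1];return c["origin"]+d*(z-c["origin"][2])/d[2]
cs,_=cv2.findContours(cv2.morphologyEx(y,cv2.MORPH_CLOSE,np.ones((5,5))),0,1);k=max(cs,key=cv2.contourArea);r=cv2.minAreaRect(k);print(r,[ray(p,.014).round(4) for p in cv2.boxPoints(r)])
E
```

```text
[ 0.05031251 -0.5318741  -0.07685248] [0.46077668 0.23655405 0.11800895]
[440 145  28  28 605] [0.4647 0.0692 0.051 ]
[259 196  26  22 361] [0.4643 0.2396 0.0511]
100 [ 0.5565  0.21   -0.0006]
120 [0.5377 0.2152 0.0484]
140 [0.5213 0.2196 0.0481]
160 [0.5043 0.2241 0.0494]
180 [0.4865 0.2289 0.0491]
200 [0.4688 0.2336 0.0519]
220 [0.4496 0.2387 0.0512]
top [0.6015 0.5077 0.0486]
top [ 0.4496 -0.0676  0.0747]
top [0.4607 0.0689 0.0479]
top [ 0.4122 -0.2196  0.0492]
tray ((656.1246337890625, 39.003936767578125), (238.90382385253906, 170.0120086669922), 79.07158660888672) -0.0073693277145059355
((286.07318115234375, 171.8414764404297), (77.63336944580078, 52.01325607299805), 6.34019136428833) [array([0.5923, 0.1717, 0.014 ]), array([0.7604, 0.1447, 0.014 ]), array([ 0.7136, -0.0959,  0.014 ]), array([ 0.5478, -0.0616,  0.014 ])]
```

Racks 1, 2 and 4 hold shut and only rack 3 is worn. The tray measures 239 x 170 mm with its centre at (0.656, 0.039) and yaw about -11°. Next I'll go above rack 3 with the gripper open and measure it.

```bash
python3 -c "
from h import *
print(plan([.46,-.07,.16],-4))"
```

```text
[0.2631, 0.9872, -0.1415, 0.0004, 0.0008, -0.0609]
```

>>> {"op": "servo_tool", "data": {
  "series": [
    [[0.26,0.98,-0.14,0,0,-0.06,1],[0.26,0.98,-0.14,0,0,-0.06,1],[0.26,0.98,-0.14,0,0,-0.06,1],[0.26,0.98,-0.14,0,0,-0.06,1],[0.26,0.98,-0.14,0,0,-0.06,1],[0.26,0.98,-0.14,0,0,-0.06,1],[0.26,0.98,-0.14,0,0,-0.06,1],[0.26,0.98,-0.14,0,0,-0.06,1],[0.26,0.98,-0.14,0,0,-0.06,1],[0.26,0.98,-0.14,0,0,-0.06,1],[0.26,0.98,-0.14,0,0,-0.06,1]]
  ]
}}

```text
time_s: 17.9
tool_pos: [0.46, -0.0658, 0.1597]
tool_rot: [-179.9, 0.1, -4.1]
force: [0.2, 0.0, 0.2]
grip_width: 0.0871
grasp_force: 0.0
```

```bash
python3 - <<'E'
from h import *
o,c,P=wrist();print(o["tool_pos"],o["tool_rot"],o["grip_width"])
cv2.imwrite("pics/w3.png",c["frame"][:,:,::-1])
pickle.dump((o,c,P),open("w3.pkl","wb"))
m=(P[...,2]>.022)&(P[...,2]<.1)&(abs(P[...,1]+.07)<.06)&(P[...,0]<.56)&(P[...,0]>.37)
n,l,s,ce=cv2.connectedComponentsWithStats(m.astype(np.uint8));i=1+s[1:,4].argmax();q=P[l==i];print(s[i])
r=cv2.minAreaRect((q[:,:2]*1000).astype(np.float32));print(r)
b=masks(c)["orange"]&(l==i)&(P[...,2]>.07);n,l2,s,ce=cv2.connectedComponentsWithStats(b.astype(np.uint8))
for j in range(1,n):
  if s[j,4]>60: print(s[j],P[l2==j].mean(0))
k=(l==i)&masks(c)["blue"];q=P[k];print("blue",cv2.minAreaRect((q[:,:2]*1000).astype(np.float32)))
E
```

```text
[ 0.45997134 -0.06582663  0.15971839] [-1.79924846e+02  1.16074772e-01 -4.12014255e+00] 0.08708126890324538
[ 249  121   53  112 5464]
((481.98187255859375, -68.89701843261719), (57.8438835144043, 113.06138610839844), 87.14122009277344)
[265 197  24  15 263] [ 0.45892686 -0.06805809  0.07549422]
blue ((516.4166870117188, -99.44348907470703), (0.0, 0.0), 0.0)
```

View pics/w3.png

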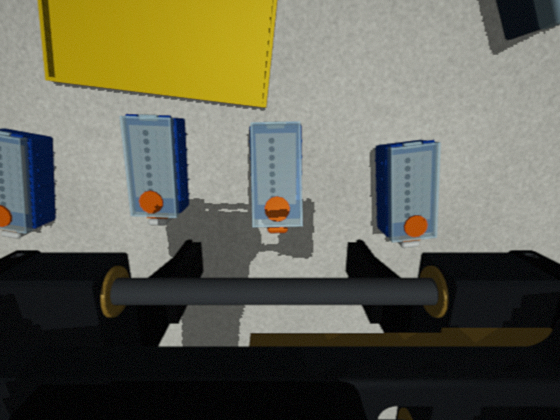

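Wrist view: rack 3 is centred at about (275,175) and upright. The open fingertips are at (190,245) and (360,245), again about 36 mm above the reported TCP. The rack's origin is near (0.484, -0.069), yaw -3°, and I'll grip 17 mm towards the hinge.

```bash
python3 -c "
from h import *
print(plan([.501,-.070,-.015],-3))"
```

```text
[0.1381, 0.0069, 0.5826, -0.0003, 0.0006, -0.0057]
```

>>> {"op": "servo_tool", "data": {
  "series": [
    [[0.138,0.006,0,0,0,-0.006,1],[0.138,0.006,0.05,0,0,-0.006,1],[0.138,0.006,0.15,0,0,-0.006,1],[0.138,0.006,0.25,0,0,-0.006,1],[0.138,0.006,0.34,0,0,-0.006,1],[0.138,0.006,0.42,0,0,-0.006,1],[0.138,0.006,0.48,0,0,-0.006,1],[0.138,0.006,0.53,0,0,-0.006,1],[0.138,0.006,0.56,0,0,-0.006,1],[0.138,0.006,0.58,0,0,-0.006,1],[0.138,0.006,0.58,0,0,-0.006,1]]
  ]
}}

```text
time_s: 18.87
tool_pos: [0.501, -0.0705, -0.0142]
tool_rot: [-180.0, 0.1, -3.0]
force: [-0.4, 1.0, -0.1]
grip_width: 0.0872
grasp_force: 0.0
```

```bash
python3 - <<'E'
from h import *
from cell import eyes
o,c,P=wrist();print(o["tool_pos"],o["tool_rot"],o["force"])
cv2.imwrite("pics/w4.png",c["frame"][:,:,::-1])
for u in (190,200,350,360):
  print(u,[P[v,u].round(3).tolist() for v in range(232,262,6)])
s=eyes.read_camera("side");cv2.imwrite("pics/s4.png",cv2.resize(s["frame"][130:260,220:390,::-1],None,fx=4,fy=4,interpolation=2))
E
```

```text
[ 0.50098287 -0.0705157  -0.01416506] [-1.79952089e+02  1.07900748e-01 -2.98065485e+00] [-0.37297736  0.98545093 -0.08656444]
190 [[0.512, -0.015, 0.0], [0.508, -0.014, 0.0], [0.515, -0.023, 0.027], [0.514, -0.025, 0.035], [0.514, -0.026, 0.041]]
200 [[0.512, -0.022, 0.001], [0.507, -0.021, -0.0], [0.513, -0.027, 0.024], [0.509, -0.027, 0.024], [0.506, -0.027, 0.025]]
350 [[0.506, -0.122, 0.001], [0.502, -0.122, 0.001], [0.509, -0.115, 0.026], [0.508, -0.114, 0.031], [0.504, -0.114, 0.032]]
360 [[0.506, -0.128, 0.001], [0.502, -0.128, 0.001], [0.511, -0.12, 0.03], [0.509, -0.119, 0.035], [0.509, -0.117, 0.042]]
```

View pics/s4.png

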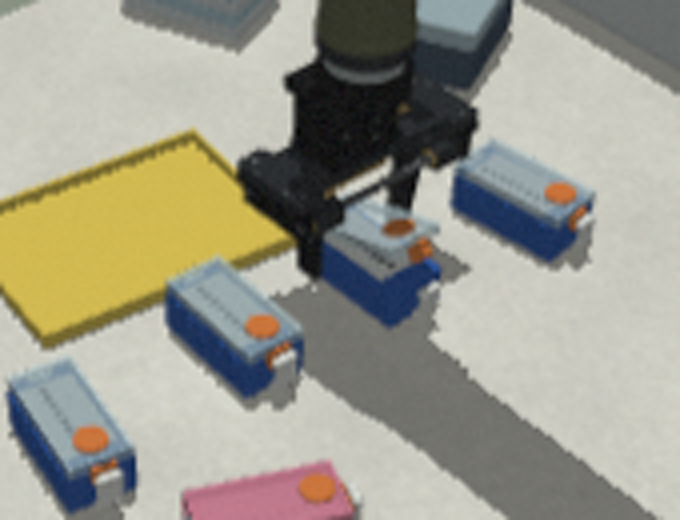

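The fingers straddle rack 3 at crop (310,260) and (400,180), with the tips 22 mm above the bench. I'll lower 16 mm and grip.

>>> {"op": "servo_tool", "data": {
  "series": [
    [[0,0,0.02,0,0,0,1],[0,0,0.04,0,0,0,1],[0,0,0.053,0,0,0,1],[0,0,0.053,0,0,0,0.5],[0,0,0.053,0,0,0,0.5],[0,0,0.053,0,0,0,0.5],[0,0,0.053,0,0,0,0.5],[0,0,0.053,0,0,0,0.5],[0,0,0.053,0,0,0,0.5],[0,0,0.053,0,0,0,0.5]]
  ],
  "grip_force": 20
}}

```text
time_s: 19.8
tool_pos: [0.502, -0.0717, -0.0289]
tool_rot: [180.0, -0.0, -3.1]
force: [-0.5, -0.2, -0.0]
grip_width: 0.0555
grasp_force: 20.0
```

>>> {"op": "servo_tool", "data": {
  "series": [
    [[0,0,-0.05,0,0,0,0.5],[0,0,-0.15,0,0,0,0.5],[0,0,-0.25,0,0,0,0.5],[0,0,-0.3,0,0,0,0.5],[0,0,-0.3,0,0,0,0.5],[0,0,-0.3,0,0,0,0.5]]
  ]
}}

```text
time_s: 20.3
tool_pos: [0.5019, -0.0721, 0.061]
tool_rot: [180.0, -0.1, -3.1]
force: [-0.2, 0.3, -3.1]
grip_width: 0.0563
grasp_force: 20.0
```

```bash
python3 -c "
from h import *
from cell import get_obs
o=get_obs();print(o['grip_width'],o['grasp_force'],o['tool_pos'])
print(plan([.680,.034,.05],-11))"
```

```text
0.05632357416970786 19.985607457347214 [ 0.50185218 -0.0720612   0.06099083]
[0.5739, -0.3851, 0.0368, 0.0003, -0.0003, 0.0439]
```

>>> {"op": "servo_tool", "data": {
  "series": [
    [[0.08,-0.055,0,0,0,0.005,0.5],[0.18,-0.12,0,0,0,0.015,0.5],[0.28,-0.19,0,0,0,0.022,0.5],[0.38,-0.255,0,0,0,0.03,0.5],[0.47,-0.315,0,0,0,0.038,0.5],[0.54,-0.36,0,0,0,0.044,0.5],[0.574,-0.385,0.02,0,0,0.044,0.5],[0.574,-0.385,0.036,0,0,0.044,0.5],[0.574,-0.385,0.036,0,0,0.044,0.5]]
  ]
}}

```text
time_s: 21.05
tool_pos: [0.6771, 0.0348, 0.0457]
tool_rot: [179.9, 0.4, -10.9]
force: [-0.6, 0.4, -2.9]
grip_width: 0.0561
grasp_force: 20.0
```

```bash
python3 - <<'E'
from h import *
from cell import eyes
o,c,P=wrist();print(o["tool_pos"],o["grip_width"])
for v in range(90,240,15): print(v,P[v,275].round(4))
s=eyes.read_camera("side");cv2.imwrite("pics/s5.png",cv2.resize(s["frame"][110:250,190:390,::-1],None,fx=3.5,fy=3.5,interpolation=2))
print(plan([.680,.034,-.022],-11))
E
```

```text
[0.67710943 0.03479894 0.04568367] 0.05608330117109965
90 [ 7.769e-01  1.490e-02 -2.000e-04]
105 [ 7.661e-01  1.690e-02 -5.000e-04]
120 [ 7.551e-01  1.900e-02 -4.000e-04]
135 [7.437e-01 2.120e-02 1.000e-04]
150 [0.7324 0.0234 0.0042]
165 [0.7206 0.0257 0.004 ]
180 [0.7084 0.028  0.004 ]
195 [0.6962 0.0304 0.0055]
210 [0.7103 0.028  0.0936]
225 [0.7122 0.0278 0.1219]
[0.0078, -0.0048, 0.2328, 0.0006, 0.0013, -0.0001]
```

View pics/s5.png

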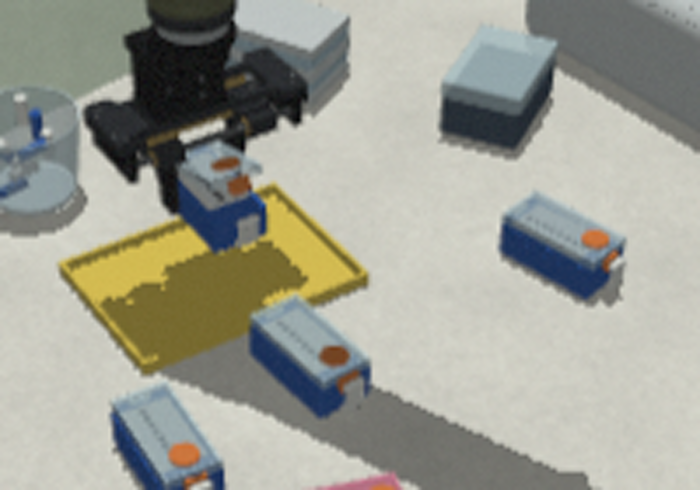

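Rack 3 hangs level over the tray at crop (220,195). Lowering slowly.

>>> {"op": "servo_tool", "data": {
  "series": [
    [[0.005,0,0.06,0,0,0,0.5],[0.005,0,0.12,0,0,0,0.5],[0.005,0,0.17,0,0,0,0.5],[0.005,0,0.2,0,0,0,0.5],[0.005,0,0.22,0,0,0,0.5],[0.005,0,0.23,0,0,0,0.5],[0.005,0,0.235,0,0,0,0.5],[0.005,0,0.24,0,0,0,0.5],[0.005,0,0.24,0,0,0,0.5]]
  ]
}}

```text
time_s: 21.9
tool_pos: [0.6818, 0.0342, -0.0213]
tool_rot: [-180.0, -0.1, -11.0]
force: [-0.1, 0.3, -1.6]
grip_width: 0.0557
grasp_force: 20.0
```

>>> {"op": "servo_tool", "data": {
  "series": [
    [[0,0,0.004,0,0,0,0.5],[0,0,0.007,0,0,0,0.5],[0,0,0.007,0,0,0,0.5]]
  ]
}}

```text
time_s: 22.15
tool_pos: [0.6815, 0.034, -0.0238]
tool_rot: [180.0, -0.0, -11.0]
force: [-0.3, -0.6, -3.0]
grip_width: 0.0553
grasp_force: 20.0
```

>>> {"op": "servo_tool", "data": {
  "series": [
    [[0,0,0.003,0,0,0,0.5],[0,0,0.003,0,0,0,0.5],[0,0,0.003,0,0,0,0.5]]
  ]
}}

```text
time_s: 22.4
tool_pos: [0.6815, 0.034, -0.0248]
tool_rot: [180.0, -0.0, -11.0]
force: [-0.3, 0.6, -1.8]
grip_width: 0.0557
grasp_force: 20.0
```

>>> {"op": "servo_tool", "data": {
  "series": [
    [[0,0,0.003,0,0,0,0.5],[0,0,0.003,0,0,0,0.5],[0,0,0.003,0,0,0,0.5]]
  ]
}}

```text
time_s: 22.65
tool_pos: [0.6815, 0.034, -0.0248]
tool_rot: [180.0, -0.0, -11.0]
force: [-3.0, -1.2, 4.9]
grip_width: 0.056
grasp_force: 20.0
```

Seated at the expected height, with upward contact force. I'll open and retreat straight up.

>>> {"op": "servo_tool", "data": {
  "series": [
    [[0,0,0,0,0,0,1],[0,0,0,0,0,0,1],[0,0,0,0,0,0,1],[0,0,0,0,0,0,1],[0,0,-0.05,0,0,0,1],[0,0,-0.15,0,0,0,1],[0,0,-0.28,0,0,0,1],[0,0,-0.4,0,0,0,1],[0,0,-0.5,0,0,0,1],[0,0,-0.5,0,0,0,1],[0,0,-0.5,0,0,0,1]]
  ]
}}

```text
time_s: 23.57
tool_pos: [0.6833, 0.0345, 0.1282]
tool_rot: [-179.9, -0.3, -11.0]
force: [0.0, -0.3, -0.3]
grip_width: 0.0868
grasp_force: 0.0
```

```bash
python3 - <<'E'
from h import *
from cell import eyes
o,c,P=wrist();print(o["tool_pos"],o["grip_width"])
cv2.imwrite("pics/w6.png",c["frame"][:,:,::-1])
for v in range(90,240,15): print(v,P[v,275].round(4))
c=eyes.read_camera("side");P=cloud(c);m=masks(c)
for k in("orange","blue"):
    n,l,s,ce=cv2.connectedComponentsWithStats(m[k].astype(np.uint8))
    for i in range(1,n):
        q=P[l==i]
        if s[i,4]>8 and q[:,0].mean()<.8: print(k,s[i,4],np.median(q,0).round(4),np.percentile(q[:,2],[3,97]).round(3))
cv2.imwrite("pics/s6.png",cv2.resize(c["frame"][100:280,120:390,::-1],None,fx=2.9,fy=2.9,interpolation=2))
E
```

```text
[0.68329831 0.03453905 0.12820598] 0.08683400153890482
90 [0.7916 0.0128 0.0013]
105 [ 7.773e-01  1.550e-02 -5.000e-04]
120 [ 7.625e-01  1.840e-02 -5.000e-04]
135 [7.473e-01 2.130e-02 4.000e-04]
150 [0.732  0.0243 0.0048]
165 [0.7161 0.0274 0.0049]
180 [0.7091 0.0288 0.0548]
195 [0.6959 0.0314 0.0589]
210 [0.6829 0.0339 0.0638]
225 [0.6693 0.0365 0.0666]
orange 20 [ 0.4164 -0.2217  0.0496] [0.048 0.053]
orange 13 [0.6096 0.0474 0.0724] [0.069 0.078]
orange 23 [0.4631 0.0681 0.0501] [0.048 0.054]
orange 32 [0.4605 0.2376 0.0508] [0.047 0.054]
orange 38 [0.3195 0.1553 0.0506] [0.047 0.055]
orange 39 [0.6064 0.5081 0.0516] [0.048 0.056]
blue 18 [ 0.3991 -0.8998  0.3128] [0.169 0.316]
blue 79 [ 0.5814 -0.6704  0.1334] [0.128 0.138]
blue 75 [ 0.5875 -0.6126  0.1331] [0.128 0.138]
blue 215 [ 0.0345 -0.8043  0.0352] [0.004 0.072]
blue 224 [0.625  0.0626 0.0357] [0.014 0.043]
blue 239 [ 0.4376 -0.1908  0.022 ] [0.007 0.038]
blue 102 [0.6499 0.3628 0.1355] [0.126 0.155]
blue 198 [0.4868 0.0926 0.0243] [0.008 0.038]
blue 151 [0.4734 0.2601 0.027 ] [0.01  0.039]
blue 22 [0.4391 0.2222 0.0252] [0.007 0.035]
```

View pics/s6.png

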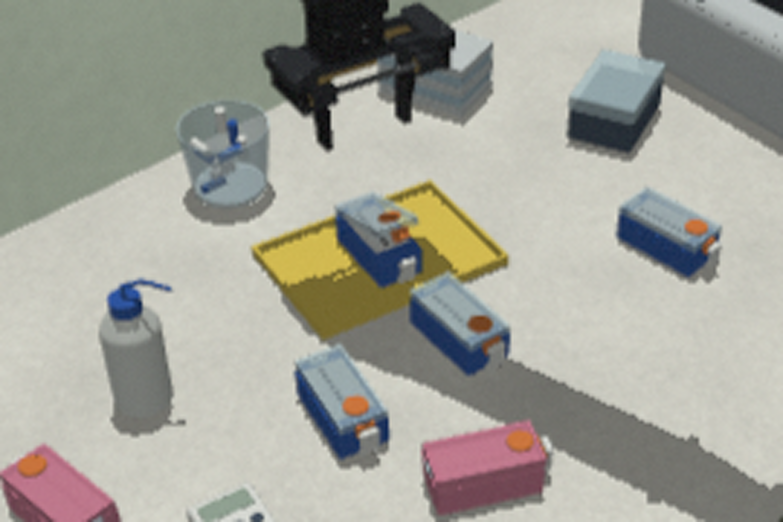

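Rack 3 stands flat in the tray at crop (380,240). The other three are shut where they stood, and the bystanders are untouched. Handing in.

```bash
python3 -c "
from cell import env
print(env.sign_off())"
```

```text
the job is handed in; nothing more can be done
None
```

I pressed all four buttons: racks 1, 2 and 4 held shut and were left where they stood, and rack 3, which sprang open, now stands upright and flat in the yellow tray; the job is handed in, with no result shown (robot clock about 24 s).

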